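# Set and lock the top holder of a table easel

## Task

Set the top holder of the reclining table easel to its length mark: with the cam lever still open, push the holder up the mast until the top edge of its sleeve lies on the band of tape, and hold it there while you squeeze the cam lever shut, flat along the sleeve, with the same hand. Finish still holding, with the sleeve and the shut lever pinched between the fingers and the holder still at the mark; let go of nothing, and leave the print, globe, books and plant where they are.

Things in the scene. Friction and masses are not known exactly. Their poses are not given: they have to be found in the camera images.
- easel: Reclining table easel, fixed: wooden foot frame 400x202 mm, 22 high; over its middle a square aluminium mast, 16x16, 420 long, leaning back 0.5 rad above level, high end to +x. Origin on the desk under the mast's middle, whose axis is 135 mm up; z up. A 220 mm wide ledge crosses the mast 165 mm down from its middle (34 mm over the axis); a prop meets it 175 mm up. Space below the mast is free.
- holder: Top holder sliding on the mast: crossbar 190 mm wide (y), 18 along the mast, 14 thick, centred on the mast's axis; a 39 mm high hook near each end (|y| over 75). Origin on the axis at the crossbar's lower face; x up the mast, z out of its upper face. About 0.45 kg; unless held up (1.5 to 3 N) it slides down to its stop, where it starts. Can be pushed up under the crossbar. Travel 170 mm.
- sleeve: Black square sleeve round the mast, rigidly part of the holder, 26x26 mm, 76 long: from 50 mm below the crossbar's lower face to 26 mm above it (8 above the crossbar's upper face). Origin and axes as the holder. Beside it, below the crossbar, fingers have room on both sides.
- sleeve_top (a point): Middle of the sleeve's top edge (upper end face), on the mast's axis, 26 mm up the mast from the holder's origin. Axes as the holder.
- cam_lever: Steel cam lever on the holder's +y side, 18 mm high (z), 6 thick, reaching 67 mm down the mast from its hinge. Origin on the hinge, at x 9, y 16, z 0 mm of the holder, axis along z. Shut, it lies flat on the sleeve, faces at y 13 and 19 mm, so sleeve and lever together span y -13 to +19 mm (32 wide). Open, its lower end stands out to +y, up to 50 mm from the mast's axis.
- lever_tip (a point): Point near the lever's free end, in the middle of its thickness, 61 mm from the hinge. Moves with the lever.
- cam (a joint): Cam lever angle, rad: 0 shut (stop), positive open; starts at 0.36 to 0.5, open stop 0.6. Stays where left; moving it takes about 4 N at 30 mm from the hinge, so any pinch shuts it. In the last 0.3 rad the cam presses on the mast, drags the holder down the mast with up to 10 N while it moves, then locks it.
- mark (a point): Length mark: middle of a band of black tape, 8 mm wide, wound round the mast above the holder; the point is on the mast's axis, x up the mast, axes as the holder. Its place on the mast differs from run to run (64 to 134 mm above the sleeve's top edge at the start). The tape is flat and does not stop the sleeve.
- print: A framed print, 200 x 150 x 14 mm, lying on the desk beside the easel (bystander). Origin under its middle.
- globe: A wooden globe, 116 mm across, on a white foot, 167 mm high (bystander). Origin under its foot.
- books: Two stacked books, 200 x 140 x 56 mm (bystander). Origin under the middle.
- plant: A small plant in a white pot, 92 mm across the rim, about 140 mm high (bystander). Origin under the pot.

How it is judged:
On the way, in this order (a step that is already met when the one before it is completed fails the run):
1. the holder is held up by the hand with its sleeve's top edge at the tape mark, the cam lever still open (x of sleeve_top in the frame of mark between -0.005 and 0.005 m and value of joint cam above 0.25 rad and contact force between any of the fingers, the arm and holder above 0.5 N), for 0.2 s.
2. the cam lever is squeezed shut with the holder still at the mark and in the fingers (x of sleeve_top in the frame of mark between -0.005 and 0.005 m and value of joint cam below 0.06 rad and contact force between the fingers and holder above 3 N), for 0.2 s.
At the end, for the whole second after the job is handed in: The sleeve's top edge is within 5 mm of the middle of the tape mark along the mast, the cam lever is shut (under 0.06 rad), and the fingers still pinch both the lever and the sleeve (over 3 N on each) with the holder at rest (x of sleeve_top in the frame of mark between -0.005 and 0.005 m and value of joint cam below 0.06 rad and contact force between the fingers and cam_lever above 3 N and contact force between the fingers and sleeve above 3 N and linear speed of holder below 0.01 m/s); the arm keeps its last pose, push and grip.
It fails at once if the cam lever was shut while the holder was away from the mark (more than 12 mm) (value of joint cam below 0.1 rad and (x of sleeve_top in the frame of mark below -0.012 m or x of sleeve_top in the frame of mark above 0.012 m)).
It fails at once if the framed print was moved or knocked (more than 25 mm) (distance of print from where it was at the start of the episode above 0.025 m).
It fails at once if the globe was moved or knocked (more than 25 mm) (distance of globe from where it was at the start of the episode above 0.025 m).
It fails at once if the stack of books was moved or knocked (more than 25 mm) (distance of books from where it was at the start of the episode above 0.025 m).
It fails at once if the potted plant was moved or knocked (more than 25 mm) (distance of plant from where it was at the start of the episode above 0.025 m).
It also fails if it takes over 34 s, if anything falls off the work surface, if the arm or the gripper's body presses on something with over 40 N, if the wrist force passes 120 N, or if a joint passes its speed limit or range.

## Robot

A 6-joint arm with a two-finger parallel gripper is mounted at the origin on the work surface. World frame = base frame: x ahead of the robot, y to its left, z up, the work surface at z = 0. Lengths are in m, angles in rad, forces in N, time in s.
With the tool pointing down it reaches from about 0.275 to 0.825 m from the base axis. Payload 4.9 kg.
Tool frame: the origin (TCP) lies at the very end of the fingers, on their centre line; the grasp point (between the pads) lies 19 mm behind it (bot.grasp_offset is the distance from the TCP to the grasp point, in m); z points along the fingers, y is the line along which they close (so a half turn about z gives the same grasp; the last joint's range is limited). The gripper opens to 85 mm and grips with 20 to 120 N. Pads are 22 mm wide; open, the fingers measure 114 mm over their backs; the gripper's body (76 mm by 85 mm) begins 54 mm behind the grasp point. The pads swing forward as they close: fully open they stand 13 mm farther back than shut.
Start: joints at [-1.444, 0.326, -0.193, 1.052, 0, 1.437], TCP at [0.142, -0.531, 0.231] pointing down, gripper open.
Joint ranges: [-2.65, 2.65], [-0.97, 1.79], [-1.3, 1.35], [-1.93, 2.1], [-1.47, 1.37], [-3.14, 3.14]. Speed limits (rad/s): [2.57, 2.57, 3.14, 3.14, 3.14, 3.14].

## Interface

Orientations are given as a unit quaternion [w, x, y, z].
In Python, from station import bot, vision, workorder gives the robot as it stands (bot), with the cameras (vision) and the job (workorder).
- The arm moves only by the tool steer_hand, called as name(argument=value, ...) on one line, values as JSON. Schema: {"type":"object","properties":{"segments":{"type":"array","items":{"type":"array","prefixItems":[{"type":"number"},{"type":"array","items":{"type":"number"},"minItems":3,"maxItems":3},{"type":"array","items":{"type":"number"},"minItems":3,"maxItems":3}],"minItems":3,"maxItems":3},"minItems":1,"maxItems":20},"only":{"type":"string"},"quiet":{"type":"boolean"},"lines":{"type":"string"}},"required":["segments"],"additionalProperties":false}. segments is a list of rows, 1 to 20 of them, each written [opening, [dx, dy, dz], [rx, ry, rz]]: the finger opening in m, then dx, dy, dz in m, then a rotation vector rx, ry, rz in rad; each row is the pose to reach, as a shift and turn from the pose commanded when the call began, along the tool's axes at that moment; what a row does not reach only later rows make up. A row lasts 1/12 s, in which the tool goes at most 0.0417 m and 0.125 rad, less where a joint would pass 70% of its speed; a pose out of reach is approached as far as the arm can. The fingers move at their own pace and stop on an object; the grip force is fixed at half the most. Time passes only in rows, so rows that do not move let the fingers close. The tool returns the time, the measured TCP pose, the force, the opening and the grip force at its end. only (a regular expression) keeps the lines of the reply that match it, lines (a string "A,B") keeps lines A to B, and quiet returns only ok. Input that does not fit is refused with a message, and nothing moves.
- bot.observe(): the state, without advancing time (a new reading comes with each control period).
- vision.get_image(name): name is "side" or "top"; returns a dict with "img" (420x560x3 uint8, blue, green, red), "vertical_fov" (degrees; the focal length in pixels is half the picture's height over the tangent of half this angle, whatever the lens; pixels are square), "cx", "cy" (the principal point, pixels), "k1" (the pictures are not rectified: a ray, as slopes to the right and down, at radius r is drawn at 1 + k1 r^2 times it, then the intrinsics apply), "rvec" (rotation vector, rad) and "tvec" (3), from world to camera coordinates, as OpenCV has them. Camera axes: x right, y down, z forward; pixel columns grow to the right and rows downward; lengths in m; the calibration is good to about 2 mm. A picture is of the moment at which its call begins. There is no depth.
- workorder.finish_job(): hands the job in; it is judged then, once.
The state is a dict: "clock": time; "q": joint angles; "joint_velocities": joint speeds; "tau": joint torques, N m; "eef_pos": TCP position; "eef_rot": TCP orientation; "wrist_force": force on the tool from outside, world axes, zero at the start; "ft_torque": the same for the moment, N m; "width": finger opening in m; "gripper_force": force on a finger pad.
Only numpy, scipy, OpenCV 4.12 (cv2) and the standard library are available. Lean on these libraries where they do the work, as an engineer would, in place of code of your own. Each camera call takes 0.05 s, during which the arm holds its last target. There are 200 camera calls.

## Working session

There is one attempt and no reset: what is moved stays moved. The work goes in short steps, Python scripts to look and compute and a tool call to move; the robot and the scene stay as the last step left them, time stands still between calls to the robot, and variables do not carry over. Pictures are saved under pics/ and viewed, at most 10 in all, crops included, and the job is handed in when it is done.

```bash
ls; mkdir -p pics
```

Create h.py:
```python
import numpy as np,cv2
from station import bot, vision, workorder
def snap(n):
    d=vision.get_image(n); return d
def K(d):
    f=210/np.tan(np.radians(d["vertical_fov"])/2)
    return np.array([[f,0,d["cx"]],[0,f,d["cy"]],[0,0,1.]]),np.array([d["k1"],0,0,0,0.])
def proj(d,P):
    k,D=K(d); return cv2.projectPoints(np.float64(P).reshape(-1,1,3),np.float64(d["rvec"]),np.float64(d["tvec"]),k,D)[0].reshape(-1,2)
def ray(d,uv):
    k,D=K(d); s=cv2.undistortPoints(np.float64(uv).reshape(-1,1,2),k,D).reshape(-1,2)
    R=cv2.Rodrigues(np.float64(d["rvec"]))[0]; t=np.float64(d["tvec"]).ravel()
    v=np.c_[s,np.ones(len(s))]@R; return -R.T@t, v/np.linalg.norm(v,axis=1)[:,None]
def onz(d,uv,z):
    c,v=ray(d,uv); return c+v*((z-c[2])/v[:,2])[:,None]
def tri(d1,u1,d2,u2):
    c1,v1=ray(d1,u1);c2,v2=ray(d2,u2);out=[]
    for a,b in zip(v1,v2):
        s=np.linalg.lstsq(np.c_[a,-b],c2-c1,rcond=None)[0]
        p,q=c1+s[0]*a,c2+s[1]*b; out.append(np.r_[(p+q)/2,np.linalg.norm(p-q)])
    return np.array(out)
```

Run:
```python
from h import *
for n in("side","top"):
    d=snap(n); cv2.imwrite(f"pics/{n}0.png",d["img"]); print(n,d["vertical_fov"],d["k1"],ray(d,[[280,210]]))
print(bot.observe())
```

```text
pics
station.py
side 52.854734969307124 -0.13009060918473198 (array([0.16238012, 0.50263321, 0.81031553]), array([[ 0.42516821, -0.50108409, -0.75375508]]))
top 49.057156043446064 -0.10335911821879977 (array([0.32391099, 0.03621485, 1.2967616 ]), array([[ 0.20998059,  0.01110986, -0.97764243]]))
{'clock': 0.1, 'q': array([-1.44421258e+00,  3.26856238e-01, -1.93462634e-01,  1.05202201e+00,
        3.03721914e-05,  1.43658175e+00]), 'joint_velocities': array([-0.00031104, -0.00189232,  0.00246239, -0.000497  , -0.00055465,
       -0.00128093]), 'tau': array([ 1.26094710e-03, -4.44240940e+01,  2.63037586e+01,  7.88414822e-03,
       -7.02065086e-05, -5.24406971e-06]), 'eef_pos': array([ 0.14176515, -0.53088158,  0.23059558]), 'eef_rot': array([-7.72215574e-04,  9.91509775e-01,  1.30029879e-01,  1.81325384e-05]), 'wrist_force': array([0.39168598, 0.15399128, 0.3468736 ]), 'ft_torque': array([ 0.05098786, -0.01866602,  0.00242503]), 'gripper_force': 0.0, 'width': 0.08522610813722248}
```

View pics/side0.png

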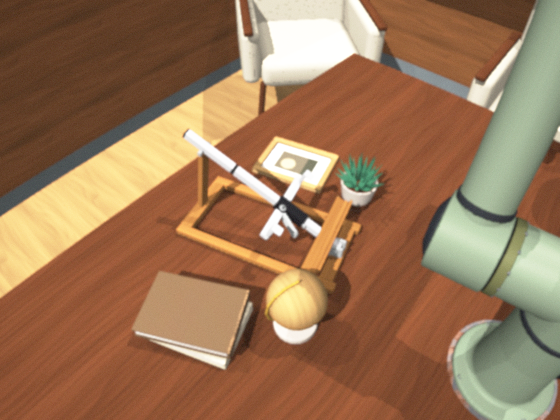

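View pics/top0.png

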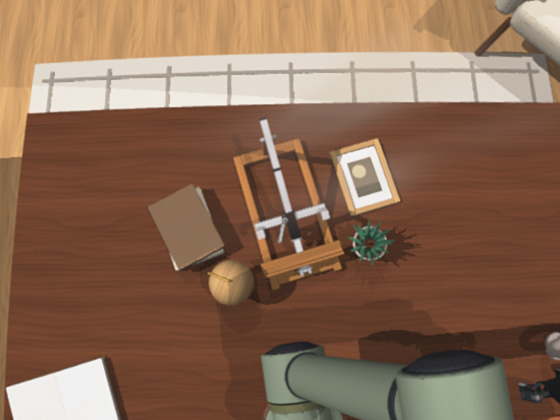

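The side view shows the mast running from (186,133) to (342,248), with the sleeve near (290,212) and the tape near (237,170). In the top view the mast runs from (264,121) to (305,270), with the tape near (277,170), the sleeve near (291,225) and the lever at (283,230). The globe and books are on the +y side, the plant and print on the -y side.

Run:
```python
import cv2,numpy as np
a=cv2.imread("pics/side0.png")[120:260,180:350]; b=cv2.imread("pics/top0.png")[110:280,230:340]
a=cv2.resize(a,None,fx=3,fy=3,interpolation=2);b=cv2.resize(b,None,fx=2.6,fy=3,interpolation=2)
c=np.zeros((510,800,3),np.uint8);c[:420,:510]=a;c[:510,510:510+b.shape[1]]=b
cv2.imwrite("pics/c1.png",c)
```

```text
(no output)
```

View pics/c1.png

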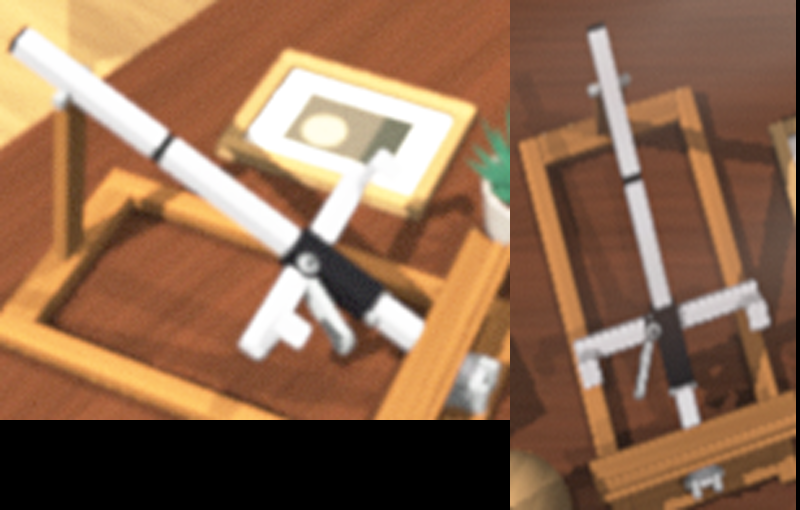

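The crop shows the tape at side pixel (234,169) and top pixel (277,170). The sleeve's top edge is at side (280,201) and top (288.5,212), its lower end at side (304,220) and top (296,239). The lever is open on the +y side. Next I triangulate these points.

Create m.py:
```python
from h import *
def mast(ds,dt):
    pass
S=dict(hi=(186,133.3),tape=(234.3,168.7),stop=(280,201),sbot=(303.7,220.3),tip=(180+343/3,120+343/3))
T=dict(hi=(263.5,119.3),tape=(276.9,170),stop=(288.5,212.3),sbot=(296.2,239.3),tip=(230+130/2.6,110+390/3))
```

Run:
```python
from m import *
ds,dt=snap("side"),snap("top")
n=list(S); P=tri(ds,[S[k] for k in n],dt,[T[k] for k in n])
np.set_printoptions(precision=4,suppress=True)
for k,p in zip(n,P): print(k,p)
P=P[:,:3]
a=P[0]-P[3]; yaw=np.arctan2(a[1],a[0]); print("yaw",yaw,"pitch",np.arctan2(a[2],np.hypot(*a[:2])))
u=np.array([np.cos(.5)*np.cos(yaw),np.cos(.5)*np.sin(yaw),np.sin(.5)])
print("along",(P-P[0])@u)
# mask check: mast white silhouettes & dark sections, profile sampled along axis line, min dark
for d,a0,a1 in((ds,S["hi"],S["sbot"]),(dt,T["hi"],T["sbot"])):
    g=cv2.cvtColor(d["img"],cv2.COLOR_BGR2GRAY).astype(np.float32); a0=np.array(a0);a1=np.array(a1);L=np.linalg.norm(a1-a0);t=(a1-a0)/L
    s=np.arange(-3,L+8);q=(a0+s[:,None]*t).astype(np.float32)
    pr=cv2.remap(g,q[:,:1],q[:,1:],1).ravel(); print(len(s),pr.astype(int).tolist(),L)
```

```text
hi [0.7821 0.0858 0.2368 0.0026]
tape [0.6695 0.0561 0.1787 0.0039]
stop [0.568  0.0268 0.1239 0.0028]
sbot [0.5065 0.01   0.0882 0.0074]
tip [0.5034 0.0516 0.0822 0.0008]
yaw 0.26828899214252944 pitch 0.47940839875429664
along [ 0.     -0.1301 -0.2491 -0.3221 -0.318 ]
158 [192, 160, 171, 236, 251, 252, 252, 252, 252, 252, 252, 252, 252, 253, 252, 251, 252, 252, 252, 252, 252, 252, 252, 252, 252, 252, 252, 252, 252, 253, 252, 252, 252, 252, 252, 252, 252, 252, 252, 252, 252, 252, 252, 252, 252, 252, 252, 252, 252, 252, 252, 252, 252, 253, 252, 252, 252, 252, 253, 253, 245, 189, 116, 104, 179, 238, 252, 253, 253, 252, 252, 252, 252, 253, 252, 252, 251, 251, 252, 252, 252, 252, 251, 252, 252, 252, 251, 252, 252, 252, 252, 252, 252, 251, 252, 252, 252, 252, 252, 252, 253, 252, 252, 252, 252, 253, 252, 252, 252, 252, 253, 252, 252, 252, 252, 249, 216, 133, 72, 51, 57, 90, 128, 148, 143, 128, 122, 102, 77, 53, 47, 47, 48, 48, 47, 46, 51, 48, 48, 49, 48, 49, 46, 47, 48, 49, 45, 48, 48, 60, 107, 183, 237, 250, 252, 253, 253, 253] 146.36355420663983
136 [87, 80, 90, 141, 198, 219, 217, 216, 215, 215, 215, 214, 214, 213, 212, 212, 211, 210, 210, 209, 210, 209, 209, 208, 207, 208, 208, 208, 208, 208, 208, 209, 208, 208, 209, 209, 209, 211, 211, 211, 212, 212, 213, 213, 213, 213, 213, 214, 215, 215, 215, 215, 200, 149, 86, 83, 147, 200, 216, 216, 215, 215, 215, 214, 213, 213, 213, 214, 214, 213, 213, 213, 213, 211, 211, 211, 210, 209, 209, 209, 208, 208, 208, 207, 206, 206, 206, 205, 205, 205, 205, 204, 205, 205, 206, 205, 207, 206, 176, 113, 67, 57, 59, 59, 58, 57, 56, 55, 55, 53, 52, 52, 52, 51, 49, 47, 47, 47, 46, 46, 46, 45, 42, 43, 40, 42, 88, 158, 202, 217, 218, 218, 218, 217, 217, 218] 124.37560050106292
```

Create geo.py:
```python
from m import *
np.set_printoptions(precision=4,suppress=True)
def frame(ds,dt):
    def pts(a,b,s): a,b=np.array(a),np.array(b); t=(b-a)/np.linalg.norm(b-a); return a+np.array(s)[:,None]*t
    # refined dark/light transitions along the mast line: high end, tape, sleeve top, sleeve bottom
    ps=pts(S["hi"],S["sbot"],[-.5,59.6,113.8,147.6]); pt=pts(T["hi"],T["sbot"],[.1,51.5,95.75,123.6])
    return tri(ds,ps,dt,pt)
```

Run:
```python
from geo import *
from scipy.spatial.transform import Rotation as Ro
ds,dt=snap("side"),snap("top")
P=frame(ds,dt); print(P); P=P[:,:3]
c=P.mean(0); d=np.linalg.svd(P-c)[2][0]; d*=np.sign(d[0]); yaw=np.arctan2(d[1],d[0]); print("yaw",yaw,"pitch",np.arcsin(d[2]))
u=np.array([np.cos(.5)*np.cos(yaw),np.cos(.5)*np.sin(yaw),np.sin(.5)]); v=np.array([-np.sin(yaw),np.cos(yaw),0]); w=np.cross(u,v)
al=(P-c)@u; print("along rel hi",al-al[0]); print("perp y,z",(P-c)@v,(P-c)@w)
# ledge / easel midpoint: mid = 210 below hi ; axis z there 0.135
mid=c+u*(al[0]-.21); print("mid",mid)
O=mid*1.; O[2]=.135
org=O+u*(al[2]-al[0]+.21-.026); print("holder org",org,"mark dist",al[1]-al[2])
tip=tri(ds,[S["tip"]],dt,[T["tip"]])[0,:3]-org; print("tip end in holder",tip@u,tip@v,tip@w)
np.savez("f.npz",org=org,u=u,v=v,w=w,mark=al[1]-al[2])
# tape edges / reprojection check
for s in(.026,.026-.076,.026+al[1]-al[2]):
    print(s,proj(ds,org+u*s),proj(dt,org+u*s))
```

```text
[[0.782  0.0861 0.2376 0.0038]
 [0.6723 0.0554 0.1766 0.0028]
 [0.5721 0.0273 0.1207 0.0013]
 [0.5068 0.0094 0.0857 0.0029]]
yaw 0.2719040722146741 pitch 0.48952759498170506
along rel hi [ 0.     -0.1293 -0.2474 -0.3235]
perp y,z [ 0.0001 -0.     -0.0002  0.0001] [-0.0016 -0.0006  0.0002  0.002 ]
mid [0.6038 0.0363 0.1384]
holder org [0.5502 0.0214 0.1046] mark dist 0.11807541954918765
tip end in holder -0.043223539177338184 0.04170190956331806 -0.0019337177594844761
0.026 [[277.7292 202.1434]] [[288.4721 211.7305]]
-0.05 [[304.7751 222.4503]] [[295.6406 237.9457]]
0.14407541954918765 [[234.7545 169.8931]] [[276.7733 168.9765]]
```

Create go.py:
```python
from geo import *
from scipy.spatial.transform import Rotation as Ro
f=dict(np.load("f.npz")); u,v,w=f["u"],f["v"],f["w"]
RT=Ro.from_matrix(np.c_[u,-v,-w])
def tgt(x,y,z): return f["org"]+u*x+v*y+w*z
def now():
    o=bot.observe(); return o,Ro.from_quat(np.roll(o["eef_rot"],-1))
def rel(p):
    o,R=now(); return R.inv().apply(p-o["eef_pos"]),(R.inv()*RT).as_rotvec()
def local():
    o,R=now(); e=o["eef_pos"]-f["org"]; F=o["wrist_force"]
    print("tcp in holder0 frame",e@u,e@v,e@w,"rot err",(R.inv()*RT).as_rotvec(),"F(u,v,w)",F@u,F@v,F@w,"w",o["width"],o["gripper_force"],"t",o["clock"],"q",o["q"])
```

Run:
```python
import numpy as np
from geo import *
f=dict(np.load("f.npz")); k=.0034/np.cos(.5)
f["org"]=f["org"]+np.array([0,0,.0034])-f["w"]*k; 
np.savez("f.npz",**f); print(f)
```

Run:
```python
from go import *
print("above",rel(tgt(-.024,.010,.11))); print("down",rel(tgt(-.024,.010,-.024))); local()
```

```text
{'org': array([0.552 , 0.0219, 0.1046]), 'u': array([0.8453, 0.2357, 0.4794]), 'v': array([-0.2686,  0.9633,  0.    ]), 'w': array([-0.4618, -0.1288,  0.8776]), 'mark': array(0.1181)}
above (array([ 0.465 , -0.4378,  0.0417]), array([ 0.0023,  0.4999, -0.011 ]))
down (array([ 0.5293, -0.4385,  0.1593]), array([ 0.0023,  0.4999, -0.011 ]))
tcp in holder0 frame -0.4165181838213184 -0.4226499580676289 0.37158916183293456 rot err [ 0.0023  0.4999 -0.011 ] F(u,v,w) -0.0872787922367593 0.06889494922421752 -0.7063846084704772 w 0.08568016112107156 0.0 t 0.3 q [-1.4442  0.3265 -0.1929  1.052   0.      1.4366]
```

steer_hand(segments=[[0.085,[0,0,-0.04],[0,0,0]],[0.085,[0.01,-0.01,-0.08],[0,0,0]],[0.085,[0.04,-0.04,-0.1],[0,0,0]],[0.085,[0.07,-0.07,-0.1],[0,0,0]],[0.085,[0.1,-0.1,-0.1],[0,0.05,0]],[0.085,[0.13,-0.13,-0.1],[0,0.1,0]],[0.085,[0.16,-0.16,-0.1],[0,0.15,0]],[0.085,[0.19,-0.19,-0.1],[0,0.2,0]],[0.085,[0.22,-0.22,-0.1],[0,0.25,0]],[0.085,[0.25,-0.25,-0.1],[0,0.3,0]]])

```text
clock: 1.13
eef_pos: [0.3142, -0.2328, 0.3314]
eef_rot: [-0.02, 0.98, 0.128, 0.149]
wrist_force: [1.1, -0.9, -0.4]
width: 0.0849
gripper_force: 0.0
```

```bash
python3 -c "
from go import *
local();print('above',rel(tgt(-.024,.010,.11)))"
```

```text
tcp in holder0 frame -0.15230188116095608 -0.18143911028070137 0.3416376462258977 rot err [ 0.0044  0.1974 -0.0108] F(u,v,w) 0.5004728170983178 -1.163377128965446 -0.7353118226111109 w 0.08490425577105329 0.0 t 1.1333 q [-1.0628 -0.1417 -0.4962  1.14    0.2931  1.8298]
above (array([ 0.1691, -0.194 ,  0.2013]), array([ 0.0044,  0.1974, -0.0108]))
```

steer_hand(segments=[[0.085,[0.03,-0.03,0.01],[0,0.03,0]],[0.085,[0.06,-0.06,0.02],[0,0.06,0]],[0.085,[0.09,-0.09,0.03],[0,0.1,0]],[0.085,[0.12,-0.12,0.05],[0,0.14,0]],[0.085,[0.14,-0.15,0.07],[0,0.17,0]],[0.085,[0.16,-0.175,0.1],[0,0.197,-0.011]],[0.085,[0.169,-0.194,0.13],[0.004,0.197,-0.011]],[0.085,[0.169,-0.194,0.16],[0.004,0.197,-0.011]],[0.085,[0.169,-0.194,0.18],[0.004,0.197,-0.011]],[0.085,[0.169,-0.194,0.18],[0.004,0.197,-0.011]]])

```text
clock: 1.97
eef_pos: [0.4684, 0.0104, 0.205]
eef_rot: [-0.035, 0.961, 0.133, 0.24]
wrist_force: [0.2, -0.2, -0.2]
width: 0.0851
gripper_force: 0.0
```

```bash
python3 -c "
from go import *
local();print('down',rel(tgt(-.024,.010,-.024)))
for n in('side','top'): cv2.imwrite(f'pics/{n}1.png',snap(n)['img'])"
```

```text
tcp in holder0 frame -0.025221119647074942 0.011375890632869314 0.12821470539890842 rot err [-0.0043  0.0092  0.0015] F(u,v,w) 0.05330116302188051 -0.2141621535954263 -0.2148175809584991 w 0.0850651545802418 0.0 t 1.9667 q [-0.3117 -0.1053 -0.8941  0.3648  0.2665  2.612 ]
down (array([0.0026, 0.002 , 0.1522]), array([-0.0043,  0.0092,  0.0015]))
```

View pics/side1.png

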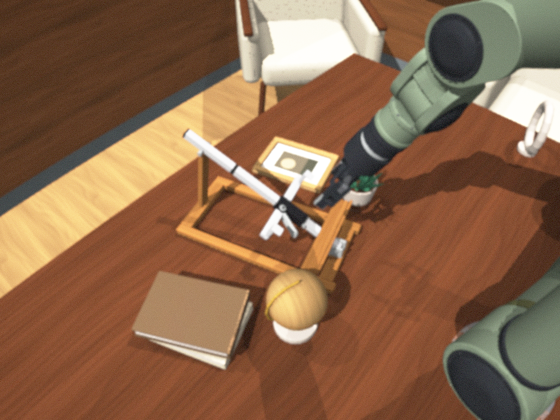

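The hand is above the mast, aligned, with the lever and sleeve between the fingers' line. I'll descend now.

steer_hand(segments=[[0.085,[0.0015,0.001,0.03],[0,0.009,0]],[0.085,[0.0025,0.002,0.06],[-0.004,0.009,0.0015]],[0.085,[0.0025,0.002,0.085],[-0.004,0.009,0.0015]],[0.085,[0.0025,0.002,0.105],[-0.004,0.009,0.0015]],[0.085,[0.0025,0.002,0.12],[-0.004,0.009,0.0015]],[0.085,[0.0025,0.002,0.12],[-0.004,0.009,0.0015]]])

```text
clock: 2.57
eef_pos: [0.5299, 0.0213, 0.1047]
eef_rot: [-0.032, 0.959, 0.13, 0.248]
wrist_force: [-0.2, -0.1, 0.5]
width: 0.0848
gripper_force: 0.0
```

```bash
python3 -c "
from go import *
local()
a=snap('side')['img'][120:260,180:380];b=snap('top')['img'][150:290,230:350]
cv2.imwrite('pics/c2.png',np.hstack([cv2.resize(x,None,fx=2.5,fy=4,interpolation=2) for x in(a,b)]))"
```

```text
tcp in holder0 frame -0.018811885400526307 0.00537275913234212 0.010314710460605182 rot err [ 0.0047 -0.0057 -0.0018] F(u,v,w) 0.02949648330977842 -0.005555035097103707 0.5544332359074756 w 0.08483859496700755 0.0 t 2.5667 q [-0.2341  0.1911 -0.9425 -0.016   0.2328  2.6925]
```

View pics/c2.png

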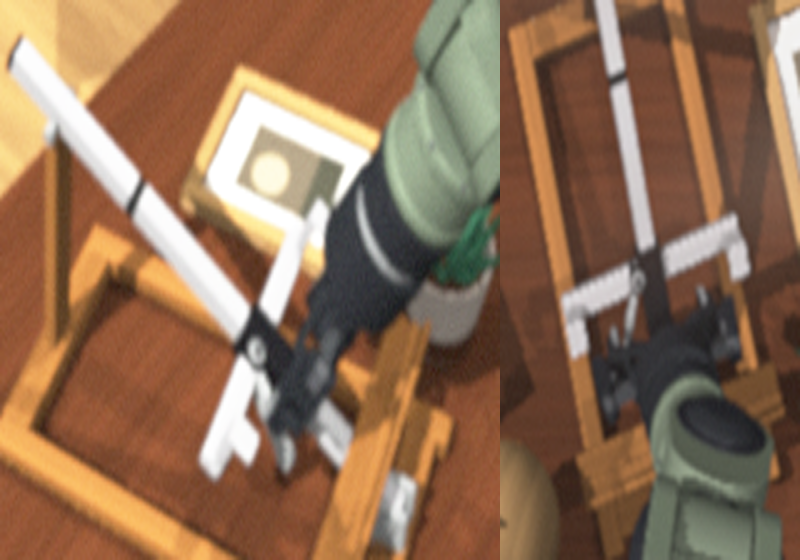

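The fingers straddle the sleeve and lever: in the top crop the left finger is at (610,385), outside the lever tip at (630,350). I'll continue down 34 mm with 5 mm more toward +y.

steer_hand(segments=[[0.085,[-0.004,-0.005,0.004],[0.004,-0.005,0]],[0.085,[-0.004,-0.005,0.014],[0.004,-0.005,-0.001]],[0.085,[-0.004,-0.005,0.026],[0.004,-0.005,-0.001]],[0.085,[-0.004,-0.005,0.034],[0.004,-0.005,-0.001]],[0.085,[-0.004,-0.005,0.034],[0.004,-0.005,-0.001]],[0.085,[-0.004,-0.005,0.034],[0.004,-0.005,-0.001]],[0.085,[-0.004,-0.005,0.034],[0.004,-0.005,-0.001]]])

```text
clock: 3.25
eef_pos: [0.5398, 0.0303, 0.0739]
eef_rot: [-0.033, 0.96, 0.131, 0.246]
wrist_force: [-0.6, -0.2, -0.9]
width: 0.0851
gripper_force: 0.0
```

```bash
python3 -c "
from go import *
local()"
```

```text
tcp in holder0 frame -0.02306158378000069 0.011379963895844775 -0.02244328117865698 rot err [ 0.0005 -0.0012  0.0003] F(u,v,w) -1.035505748765314 0.024386586345559205 -0.5085131312229275 w 0.08505059623585327 0.0 t 3.25 q [-0.2072  0.2768 -0.9488 -0.1075  0.2228  2.7139]
```

steer_hand(segments=[[0.085,[0.006,0,0.001],[0,0,0]],[0.085,[0.012,0,0.001],[0,0,0]],[0.085,[0.02,0,0.001],[0,0,0]],[0.085,[0.03,0,0.001],[0,0,0]],[0.085,[0.04,0,0.001],[0,0,0]],[0.085,[0.05,0,0.001],[0,0,0]],[0.085,[0.06,0,0.001],[0,0,0]],[0.085,[0.07,0,0.001],[0,0,0]],[0.085,[0.08,0,0.001],[0,0,0]],[0.085,[0.08,0,0.001],[0,0,0]],[0.085,[0.08,0,0.001],[0,0,0]],[0.085,[0.08,0,0.001],[0,0,0]]])

```text
clock: 4.25
eef_pos: [0.6081, 0.0491, 0.1108]
eef_rot: [-0.033, 0.96, 0.131, 0.246]
wrist_force: [-1.1, -1.6, 0.2]
width: 0.0852
gripper_force: 0.0
```

```bash
python3 -c "
from go import *
local()
a=snap('side')['img'][110:250,180:380];b=snap('top')['img'][130:270,230:350]
cv2.imwrite('pics/c3.png',np.hstack([cv2.resize(x,None,fx=2.5,fy=4,interpolation=2) for x in(a,b)]))"
```

```text
tcp in holder0 frame 0.05677006605125922 0.011193593444616666 -0.0239528935009655 rot err [ 0.0009 -0.0009  0.0001] F(u,v,w) -1.237196922097194 -1.2444492776756935 0.9280854984516993 w 0.08520953010746271 0.0 t 4.25 q [-0.1362  0.2986 -0.755   0.0512  0.191   2.7791]
```

View pics/c3.png

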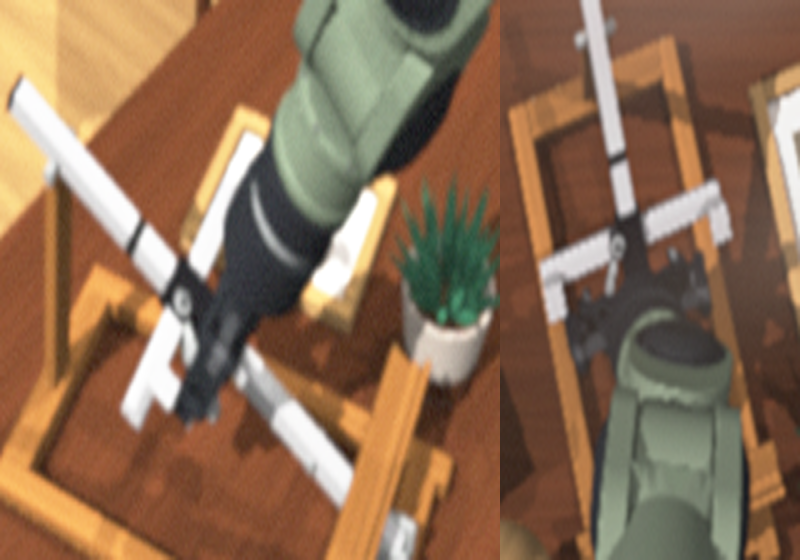

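The holder rides up on the fingers, with the lever still open. Sleeve top is about (180,280) in the side half of the crop, tape at (138,235). Next I measure both along the mast in each view.

Create gap.py:
```python
from go import *
def prof(d,img,z,s):
    g=cv2.cvtColor(img,cv2.COLOR_BGR2GRAY).astype(np.float32)
    q=np.float32(proj(d,f["org"]+s[:,None]*u+z*w)); return cv2.remap(g,q[:,:1],q[:,1:],1).ravel()
def meas(d,img,lo=.0):
    s=np.arange(.10,.19,.0005); p=prof(d,img,.008,s); b=np.median(p[p>150]); wt=np.clip(b-20-p,0,None)
    wt[(s<.13)|(s>.16)]=0; tape=(s*wt).sum()/max(wt.sum(),1)
    s2=np.arange(lo,tape-.0035,.0005); p=prof(d,img,.013,s2); i=np.where(p<b*.6)[0]
    return tape, (s2[i[-1]] if len(i) else None), b
if __name__=="__main__":
    local()
    for n in("side","top"):
        d=snap(n); print(n,"start",meas(d,cv2.imread(f"pics/{n}0.png")),"now",meas(d,d["img"]))
```

```bash
python3 gap.py
```

```text
tcp in holder0 frame 0.056160280355866114 0.011290388196340203 -0.02399300789176354 rot err [ 0.0006 -0.0003 -0.0003] F(u,v,w) -1.7863212910112403 0.05762815282708331 0.2682964535358675 w 0.08521007324517373 0.0 t 4.35 q [-0.1364  0.2985 -0.7558  0.0512  0.1911  2.7791]
side start (np.float64(0.14536500895462995), np.float64(0.0275), np.float32(254.0)) now (np.float64(0.14536804593143818), np.float64(0.1065), np.float32(252.0))
top start (np.float64(0.1436956320820604), np.float64(0.028), np.float32(214.0)) now (np.float64(0.14370420164219286), np.float64(0.1065), np.float32(216.16553))
```

steer_hand(segments=[[0.085,[0.006,0.002,0],[0,0,0]],[0.085,[0.012,0.004,0],[0,0,0]],[0.085,[0.02,0.006,0],[0,0,0]],[0.085,[0.027,0.008,0],[0,0,0]],[0.085,[0.032,0.008,0],[0,0,0]],[0.085,[0.034,0.008,0],[0,0,0]],[0.085,[0.034,0.008,0],[0,0,0]],[0.085,[0.034,0.008,0],[0,0,0]]])

```text
clock: 5.12
eef_pos: [0.6393, 0.0495, 0.1274]
eef_rot: [-0.033, 0.96, 0.131, 0.246]
wrist_force: [-0.6, -1.6, -1.2]
width: 0.085
gripper_force: 0.8
```

```bash
python3 gap.py
```

```text
tcp in holder0 frame 0.0912178057105442 0.0031703799212439566 -0.02387979578864798 rot err [ 0.0009 -0.0015  0.0003] F(u,v,w) -1.4565952192694867 -1.3504011721022318 -0.5426399154946782 w 0.08496887337742734 0.7732075452804565 t 5.1167 q [-0.1269  0.3178 -0.6636  0.1212  0.187   2.7874]
side start (np.float64(0.14536500895462995), np.float64(0.0275), np.float32(254.0)) now (np.float64(0.14536281203342594), np.float64(0.127), np.float32(254.0))
top start (np.float64(0.1436956320820604), np.float64(0.028), np.float32(214.0)) now (np.float64(0.14370856962765266), np.float64(0.127), np.float32(218.3125))
```

Run:
```python
from gap import *
im=[]
for n in("side","top"):
    d=snap(n); s=np.arange(.10,.16,.002); print(n,np.c_[s*1000,prof(d,d["img"],.013,s)].astype(int).tolist())
    c=proj(d,tgt(.1,0,0))[0].astype(int); a=d["img"][c[1]-50:c[1]+50,c[0]-65:c[0]+65]; im.append(cv2.resize(a,(400,308),interpolation=2))
cv2.imwrite("pics/c4.png",np.hstack(im)); local()
```

```text
side [[100, 52], [102, 60], [104, 66], [106, 63], [108, 60], [110, 54], [112, 54], [114, 54], [116, 50], [118, 45], [120, 48], [122, 50], [124, 66], [126, 121], [128, 210], [130, 246], [132, 254], [134, 254], [136, 254], [138, 254], [140, 242], [142, 193], [144, 116], [146, 107], [148, 168], [150, 240], [152, 252], [154, 254], [156, 254], [158, 254]]
top [[100, 56], [102, 56], [104, 53], [106, 50], [108, 48], [110, 48], [112, 50], [114, 49], [116, 48], [118, 46], [120, 45], [122, 46], [124, 62], [126, 105], [128, 163], [130, 203], [132, 222], [134, 222], [136, 222], [138, 209], [140, 177], [142, 118], [144, 75], [146, 88], [148, 137], [150, 191], [152, 216], [154, 222], [156, 221], [158, 220]]
tcp in holder0 frame 0.09054613568655363 0.0033866003706965347 -0.023903219888329805 rot err [ 0.0005 -0.0008  0.0001] F(u,v,w) 0.10871047832627996 -0.9899134025040517 -0.39822233448586447 w 0.08475193293157988 0.8039233088493347 t 5.3167 q [-0.127   0.3177 -0.6645  0.1214  0.1872  2.7873]
```

View pics/c4.png

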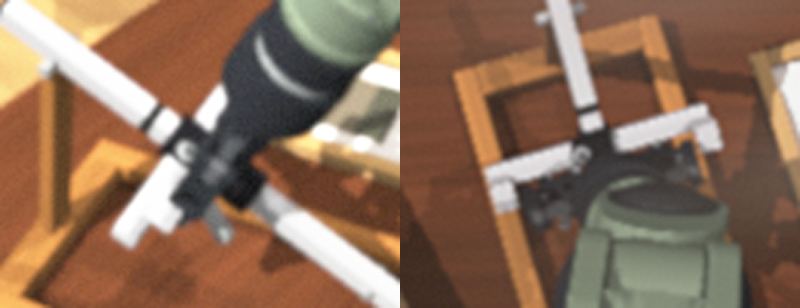

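The sleeve top now reads 127 mm in both views and the tape 144.5 mm, so the gap is about 17.5 mm. The pads are now seated under the crossbar itself: the TCP to crossbar offset is 11 mm, which matches the 22 mm pads. The earlier contact was on a hook, and the hand slid off it during the y shift.

steer_hand(segments=[[0.085,[0.004,0,0],[0,0,0]],[0.085,[0.008,0,0],[0,0,0]],[0.085,[0.012,0,0],[0,0,0]],[0.085,[0.015,0,0],[0,0,0]],[0.085,[0.0165,0,0],[0,0,0]],[0.085,[0.0165,0,0],[0,0,0]],[0.085,[0.0165,0,0],[0,0,0]]])

```text
clock: 5.9
eef_pos: [0.6531, 0.0538, 0.1352]
eef_rot: [-0.034, 0.96, 0.132, 0.246]
wrist_force: [-0.9, 0.5, -1.2]
width: 0.0847
gripper_force: 0.8
```

Run:
```python
from gap import *
local()
for n in("side","top"):
    d=snap(n); s=np.arange(.13,.16,.001); print(n,np.c_[s*1000,prof(d,d["img"],.013,s)].astype(int).tolist())
    print(np.c_[prof(d,d["img"],.008,s)].astype(int).ravel().tolist())
```

```text
tcp in holder0 frame 0.10769597317282363 0.003621837656283887 -0.023936995172676667 rot err [-0.     -0.0015  0.0005] F(u,v,w) -1.19601287161917 0.6701001959158982 -0.7199314354566688 w 0.08466631370288548 0.7721451111137867 t 5.9 q [-0.1155  0.3272 -0.6215  0.1524  0.1827  2.7975]
side [[130, 54], [131, 52], [132, 50], [133, 51], [134, 54], [135, 54], [136, 52], [137, 53], [138, 53], [139, 51], [140, 52], [141, 53], [142, 55], [143, 56], [144, 60], [145, 75], [146, 98], [147, 129], [148, 170], [149, 210], [150, 243], [151, 249], [152, 253], [153, 255], [154, 255], [155, 255], [156, 254], [157, 254], [158, 254], [159, 254]]
[83, 86, 83, 80, 77, 68, 60, 57, 57, 55, 53, 51, 49, 50, 55, 66, 93, 125, 167, 206, 235, 249, 252, 255, 254, 254, 254, 254, 254, 254]
top [[130, 48], [131, 49], [132, 49], [133, 49], [134, 50], [135, 50], [136, 51], [137, 51], [138, 50], [139, 49], [140, 48], [141, 49], [142, 49], [143, 52], [144, 57], [145, 67], [146, 90], [147, 114], [148, 141], [149, 167], [150, 194], [151, 206], [152, 217], [153, 223], [154, 223], [155, 223], [156, 222], [157, 220], [158, 220], [159, 220]]
[49, 49, 49, 50, 50, 51, 51, 50, 49, 49, 49, 49, 52, 57, 67, 90, 115, 142, 168, 194, 207, 217, 223, 223, 223, 221, 220, 220, 220, 219]
```

steer_hand(segments=[[0.085,[0.001,0,0],[0,0,0]],[0.085,[0.001,0,0],[0,0,0]],[0.085,[0.001,0,0],[0,0,0]],[0.085,[0.001,0,0],[0,0,0]],[0.07,[0.001,0,0],[0,0,0]],[0.06,[0.001,0,0],[0,0,0]],[0.06,[0.001,0,0],[0,0,0]],[0.06,[0.001,0,0],[0,0,0]]])

```text
clock: 6.67
eef_pos: [0.6532, 0.0553, 0.1357]
eef_rot: [-0.035, 0.96, 0.132, 0.246]
wrist_force: [-4.1, 4.0, 2.0]
width: 0.0601
gripper_force: 2.9
```

Run:
```python
from gap import *
local()
im=[]
for n in("side","top"):
    d=snap(n); s=np.arange(.14,.152,.001); print(n,np.c_[s*1000,prof(d,d["img"],.013,s)].astype(int).tolist())
    c=proj(d,tgt(.1,0,0))[0].astype(int); a=d["img"][c[1]-50:c[1]+50,c[0]-65:c[0]+65]; im.append(cv2.resize(a,(400,308),interpolation=2))
cv2.imwrite("pics/c5.png",np.hstack(im))
```

```text
tcp in holder0 frame 0.10831773622922908 0.005047730842231685 -0.02372880515718437 rot err [-0.0032 -0.0014  0.0007] F(u,v,w) -1.580844414367105 4.977994196503337 3.1578248836273457 w 0.06010122458000865 2.8882316686213017 t 6.6667 q [-0.1143  0.3271 -0.6198  0.1551  0.185   2.7982]
side [[140, 50], [141, 50], [142, 50], [143, 53], [144, 60], [145, 74], [146, 98], [147, 131], [148, 170], [149, 209], [150, 240], [151, 248]]
top [[140, 49], [141, 48], [142, 48], [143, 52], [144, 57], [145, 69], [146, 92], [147, 115], [148, 142], [149, 168], [150, 193], [151, 206]]
```

View pics/c5.png

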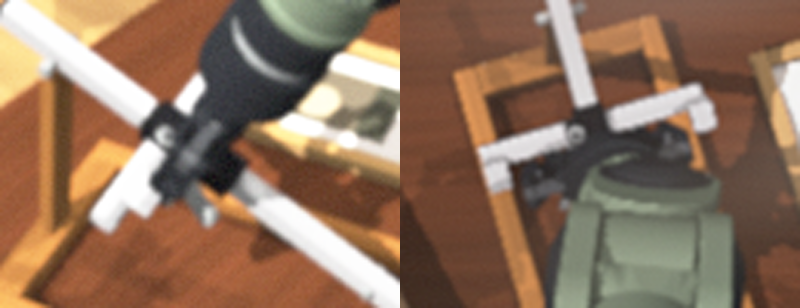

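The lever is still open, with +5 N on it, and the sleeve edge is on the tape. I'll squeeze further in stages, biasing upward against the drag.

steer_hand(segments=[[0.055,[0.0,0.001,0],[0,0,0]],[0.05,[0.0005,0.001,0],[0,0,0]],[0.047,[0.001,0.001,0],[0,0,0]],[0.044,[0.0015,0.001,0],[0,0,0]],[0.042,[0.002,0.001,0],[0,0,0]],[0.042,[0.002,0.001,0],[0,0,0]]])

```text
clock: 7.27
eef_pos: [0.6541, 0.0556, 0.136]
eef_rot: [-0.036, 0.96, 0.132, 0.245]
wrist_force: [-6.8, 4.3, 2.6]
width: 0.042
gripper_force: 3.6
```

```bash
python3 -c "
from go import *
local()"
```

```text
tcp in holder0 frame 0.1092762110496833 0.005083503893314736 -0.02389622171481735 rot err [-0.005   0.0002  0.0009] F(u,v,w) -3.49066353176227 5.956292835337317 4.864043024992317 w 0.042042355934155944 3.608567677438259 t 7.2667 q [-0.1143  0.3287 -0.615   0.1606  0.1862  2.7976]
```

steer_hand(segments=[[0.039,[0.0005,0.0005,0],[0,0,0]],[0.037,[0.001,0.001,0],[0,0,0]],[0.035,[0.001,0.001,0],[0,0,0]],[0.033,[0.001,0.001,0],[0,0,0]]])

```text
clock: 7.6
eef_pos: [0.6543, 0.0565, 0.1363]
eef_rot: [-0.038, 0.96, 0.133, 0.244]
wrist_force: [-8.4, 9.6, 4.1]
width: 0.0327
gripper_force: 7.5
```

```bash
python3 -c "
from go import *
local()"
```

```text
tcp in holder0 frame 0.10986272126996303 0.00587501373746315 -0.023923531414088105 rot err [-0.009   0.0004  0.0015] F(u,v,w) -2.85884684304318 11.468047244156372 6.209392360593261 w 0.03268272519569374 7.530025988817215 t 7.6 q [-0.1146  0.3295 -0.6125  0.1639  0.19    2.7965]
```

steer_hand(segments=[[0.03,[0,0,0],[0,0,0]],[0.02,[0,0,0],[0,0,0]],[0.02,[-0.0005,-0.001,0],[0,0,0]],[0.02,[-0.001,-0.002,0],[0,0,0]],[0.02,[-0.001,-0.002,0],[0,0,0]],[0.02,[-0.001,-0.002,0],[0,0,0]]])

```text
clock: 8.1
eef_pos: [0.6541, 0.0568, 0.1364]
eef_rot: [-0.036, 0.96, 0.133, 0.245]
wrist_force: [-6.8, 4.4, 2.5]
width: 0.0306
gripper_force: 58.8
```

Run:
```python
from gap import *
local()
im=[]
for n in("side","top"):
    d=snap(n); s=np.arange(.138,.155,.001); print(n,np.c_[s*1000,prof(d,d["img"],.013,s)].astype(int).tolist())
    c=proj(d,tgt(.1,0,0))[0].astype(int); a=d["img"][c[1]-50:c[1]+50,c[0]-65:c[0]+65]; im.append(cv2.resize(a,(400,308),interpolation=2))
cv2.imwrite("pics/c6.png",np.hstack(im))
```

```text
tcp in holder0 frame 0.10979210302381043 0.006180578624451085 -0.02371348356693851 rot err [-0.0053 -0.0008  0.002 ] F(u,v,w) -3.4804798359719604 6.047457438781794 4.793020838811341 w 0.030586996728084744 58.833424580516294 t 8.1 q [-0.1123  0.328  -0.6154  0.1596  0.1859  2.7985]
side [[138, 50], [139, 50], [140, 49], [141, 49], [142, 50], [143, 51], [144, 55], [145, 70], [146, 96], [147, 131], [148, 171], [149, 210], [150, 240], [151, 247], [152, 253], [153, 255], [154, 255]]
top [[138, 50], [139, 50], [140, 49], [141, 48], [142, 48], [143, 52], [144, 56], [145, 67], [146, 90], [147, 113], [148, 141], [149, 167], [150, 194], [151, 206], [152, 216], [153, 222], [154, 222]]
```

View pics/c6.png

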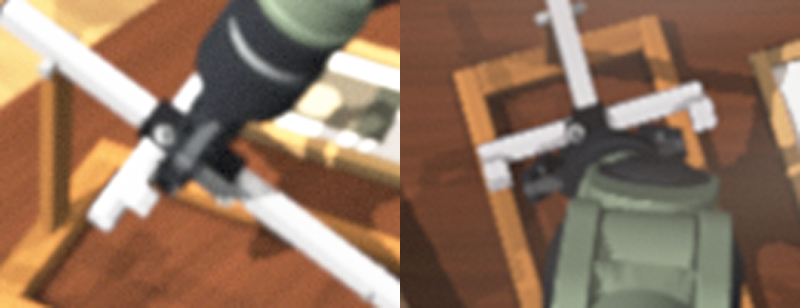

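Run:
```python
from gap import *
def edge(d,img,y,lo,hi):
    s=np.arange(lo,hi,.0005); g=cv2.cvtColor(img,cv2.COLOR_BGR2GRAY).astype(np.float32)
    q=np.float32(proj(d,f["org"]+s[:,None]*u+y*v+.007*w)); p=cv2.remap(g,q[:,:1],q[:,1:],1).ravel()
    return s[np.argmin(np.gradient(cv2.GaussianBlur(p.reshape(-1,1),(1,7),0).ravel()))]
for n in("side","top"):
    d=snap(n); a=cv2.imread(f"pics/{n}0.png")
    print(n,[(y,round(edge(d,a,y,.005,.035),4),round(edge(d,d["img"],y,.122,.152),4)) for y in(-.06,-.05,-.04,.04,.05,.06)])
local()
```

```text
side [(-0.06, np.float64(0.023), np.float64(0.134)), (-0.05, np.float64(0.0235), np.float64(0.1415)), (-0.04, np.float64(0.0235), np.float64(0.142)), (0.04, np.float64(0.023), np.float64(0.141)), (0.05, np.float64(0.0235), np.float64(0.141)), (0.06, np.float64(0.023), np.float64(0.1405))]
top [(-0.06, np.float64(0.0225), np.float64(0.1405)), (-0.05, np.float64(0.0225), np.float64(0.141)), (-0.04, np.float64(0.023), np.float64(0.141)), (0.04, np.float64(0.022), np.float64(0.1405)), (0.05, np.float64(0.0225), np.float64(0.1405)), (0.06, np.float64(0.0225), np.float64(0.1405))]
tcp in holder0 frame 0.10978284493461558 0.006147709188996791 -0.023730938309172764 rot err [-0.0053 -0.0008  0.0019] F(u,v,w) -3.7416711036208006 6.177418320382403 5.298550167514434 w 0.03080528332018856 58.84666763129644 t 8.3 q [-0.1124  0.328  -0.6154  0.1597  0.186   2.7984]
```

```bash
python3 -c "
from station import bot, vision, workorder
print(workorder.finish_job())"
```

```text
the job is handed in; nothing more can be done
None
```

The job is handed in. By my measurements the sleeve's top edge is within about 1.5 mm of the tape mark, the lever is shut, and the fingers pinch sleeve and lever at about 59 N; the verdict was not shown to me.

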